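# Close up the instrument case

## Task

Pack up the open dark instrument case: with the fingertips, fold the upright orange inner flap down flat over its accessory compartment, then push the lid over and lower it fully shut on top of it, without slamming it. The lid must not be brought down on a flap that still stands up. Pick nothing up, leave the case where it stands, and do not disturb its contents or anything else on the bench.

Things in the scene. Friction and masses are not known exactly. Their poses are not given: they have to be found in the camera images.
- case: Dark grey case on the bench, loose (about 2.2 kg with its contents). Base: open tray 320 (own x) x 200 (own y) x 65 mm high, walls 4 mm. Origin: centre of its underside; z up. Lid hinged along the +y long side; latches and handle stick out 20 mm on the -y side, below the rim. Inside: the meter in the -x half; in the +x half the accessory compartment (-y side) and a foam block with vials (+y side).
- flap (a joint): Angle of the orange flap, a flat plate 160 mm wide (along the case's x), 128 mm long, 4 mm thick. 0 = folded flat (its stop; upper face 5 mm below the rim), 1.57 = upright, 1.6 = other stop; starts at 1.2 to 1.58. It folds towards the case's +y; its face turned to -y when upright ends on top. 70 g; its stiff hinge holds it at any angle; under 1 N at the free edge moves it.
- flap_hinge (a point): A point on the flap's hinge line, at the middle of its width: at (73, -91, 58) mm in the case's frame. Its frame turns with the flap: y points from hinge to free edge, x along the hinge.
- flap_edge (a point): Middle of the flap's free edge, on the face that ends up on top; 129 mm from the hinge line.
- lid (a joint): Angle of the lid, a dished shell 320 (along the case's x) x 200 x 30 mm. 0 = shut, rim on the base's rim, outer face 95 mm above the bench; 1.57 = upright; 1.85 = fully open, leaning back; starts at 1.5 to 1.8. 0.4 kg; friction hinges hold it at any angle, so it does not fall; 0.5 to 4 N at its free edge moves it, and it must be pressed all the way shut.
- lid_hinge (a point): A point on the lid's hinge line, at the middle of its length: at (0, 104, 65) mm in the case's frame (behind the +y wall, at rim height). Its frame turns with the lid: -y points from the hinge to the free edge, z out of the lid's outer face.
- lid_edge (a point): Middle of the lid's free edge, on its outer face: 204 mm from the hinge line along the lid and 30 mm out from the hinge plane. At lid = 0 it lies above the case's -y wall.
- meter: Red and black hand-held meter, 80 x 178 x 42 mm, lying loose in its foam well in the case, below the rim. Origin: centre of its underside. Leave it there.
- vial0: Clear fuse vial with a yellow cap, 24 mm across, 42 mm high, standing loose in a hole of the case's foam block, its top 7 mm above the rim (the shut lid clears it). Origin: centre of its underside. Leave it there.
- vial1: Clear fuse vial with a blue cap, same size, standing in the other hole. Origin: centre of its underside. Leave it there.
- adapter: Black plug adapter 30 x 68 x 18 mm, loose on the floor of the accessory compartment under the flap. Origin: centre of the underside of its block. Leave it there.
- screwdriver: Green-handled screwdriver 170 mm long, lying on the bench near the case's -y side. Leave it there.
- mug: White mug, 80 mm across, 95 mm high, standing on the bench. Origin: centre of its underside. Leave it there.
- cleaner: White cleaner bottle with a blue cap, 54 mm across, 150 mm high, standing on the bench. Origin: centre of its underside. Leave it there.
- tape: Blue roll of tape, 84 mm across, 19 mm high, lying flat on the bench. Origin: centre of its underside. Leave it there.
Mind the look-alikes: they are no part of the job. What is shaped like the meter but green is not meant. Leave any pink look-alike of the adapter alone.

How it is judged:
By the outcome, as a careful person would: the job done as asked, in the order asked, and still so for the second after the job is handed in, with the robot touching nothing.
It also fails if it takes over 54 s, if anything falls off the work surface, if the arm or the gripper's body presses on something with over 40 N, if the wrist force passes 120 N, or if a joint passes its speed limit or range.

## Robot

A 6-joint arm with a two-finger parallel gripper is mounted at the origin on the work surface. World frame = base frame: x ahead of the robot, y to its left, z up, the work surface at z = 0. Lengths are in m, angles in rad, forces in N, time in s.
With the tool pointing down it reaches from about 0.225 to 0.875 m from the base axis. Payload 3.4 kg.
Tool frame: the origin (TCP) lies at the very end of the fingers, on their centre line; the grasp point (between the pads) lies 19 mm behind it; z points along the fingers, y is the direction in which the jaws open and shut (so a half turn about z gives the same grasp; the last joint's range is limited). The gripper opens to 85 mm and grips with 20 to 120 N. Pads are 22 mm wide; open, the fingers measure 114 mm over their backs; the gripper's body (76 mm by 85 mm) begins 54 mm behind the grasp point. The pads swing forward as they close: fully open they stand 13 mm farther back than shut.
Start: joints at [-1.298, 0.276, 1.505, -0, 1.361, -0.121], TCP at [0.221, -0.531, 0.231] pointing down, gripper open.
Joint ranges: [-2.89, 2.89], [-0.75, 2.08], [0.22, 2.7], [-1.18, 4.32], [0.11, 2.71], [-2.7, 2.7]. Speed limits (rad/s): [2.57, 2.57, 3.14, 3.14, 3.14, 3.14].

## Interface

Orientations are given as a unit quaternion [w, x, y, z].
In Python, from rig import get_state, get_image, calibration, sign_off gives the robot as it stands. The module is installed in compiled form; this text tells all that it offers.
- The arm moves only by the tool drive_tool, never from a script. Its argument "targets" is one flat list of numbers, 7 for each row, row after row: the turn, a rotation vector about the tool's x, y, z in degrees, then the shift along the tool's x, y, z in mm, then the opening, from 0 (shut) to 1 (fully open). In form: [wx, wy, wz, tx, ty, tz, fingers, wx, wy, wz, tx, ty, tz, fingers, ...]. A call has 1 to 12 rows; each row shifts and turns the commanded pose from where the row before left it, along the tool's axes as they then stand; what a row does not reach is not made up. A row lasts 1/8 s, in which the tool goes at most 62.5 mm and 10.7 degrees, less where a joint would pass 70% of its speed; a pose out of reach is approached as far as the arm can. A call is refused whole if a number of a shift passes 62.5 or a number of a turn 10.7, either way. A call with a gripper value outside its range is refused whole. The fingers move at their own pace and stop on an object; "grip_force" is the grip in N (left out, the last holds). Time passes only in rows, so rows that do not move let the fingers close. It gives the time, the measured TCP pose, the force and the opening at its end, in the units of the state.
- get_state(): the state, without advancing time (a new reading comes with each control period).
- get_image(name): name is "scene" or "top" or "wrist"; returns the picture (400x640x3 uint8, red, green, blue); there is no depth.
- calibration(name): a dict with "mtx" (3x3 intrinsics, pixels), "distortion" ([k1, k2, p1, p2, k3] as OpenCV has them; the pictures are not rectified), "world_to_cam" (4x4, takes a point from world to camera coordinates); the wrist camera has in their place "hand_eye" (4x4, takes a point from camera to tool coordinates, whose origin is the TCP and whose axes are the flange's). Camera axes: x right, y down, z forward; pixel columns grow to the right and rows downward; lengths in m; the calibration is good to about 2 mm. A picture is of the moment at which its call begins: read the wrist's pose just before it. calibration takes no time and is no camera call.
- sign_off(): hands the job in, once; it reports no verdict.
The state is a dict: "clock": time; "qpos": joint angles; "qd": joint speeds; "effort": joint torques, N m; "position": TCP position; "ee_rot": TCP orientation; "contact_force": force on the tool from outside, world axes, zero at the start; "moment": the same for the moment, N m; "width": finger opening in m.
Only numpy, scipy, OpenCV 4.12 (cv2) and the standard library are available. Lean on these libraries where they do the work, as an engineer would, in place of code of your own. Each camera call takes 0.05 s, during which the arm holds its last target.

## Working session

There is one attempt and no reset: what is moved stays moved. The work goes in short steps, Python scripts to look and compute and a tool call to move; the robot and the scene stay as the last step left them, time stands still between calls to the robot, and variables do not carry over. Pictures are saved under pics/ and viewed, and the job is handed in when it is done.

Besides the shell and the picture viewer there is one more tool, called after "Emit:" as name(argument=value, ...), one argument or row to a line, values as JSON. drive_tool: Moves the arm, as the interface text tells. Its arguments: {"type":"object","properties":{"targets":{"type":"array"},"grip_force":{"type":"number"}},"required":["targets"]}

```bash
mkdir -p pics
python3 - <<'E'
from rig import *
import cv2
s=get_state();print(s)
for n in("scene","top"):
    im=get_image(n);cv2.imwrite(f"pics/{n}0.png",im[:,:,::-1]);c=calibration(n);print(n,c)
print(calibration("wrist"))
E
```

```text
{'clock': 0.0, 'qpos': array([-1.29799966e+00,  2.76550914e-01,  1.50614828e+00, -2.90239970e-05,
        1.36068255e+00, -1.20976436e-01]), 'qd': array([ 9.14184010e-05,  7.74042665e-04, -5.05106434e-04, -7.38777077e-04,
       -5.18976054e-04,  8.78183829e-04]), 'effort': array([-1.68056026e-04, -4.16773081e+01, -2.45804286e+01,  2.00482054e-05,
        1.12761377e-02,  1.18263662e-05]), 'position': array([ 0.22046598, -0.53047552,  0.23045881]), 'ee_rot': array([-8.90892941e-04,  9.80679386e-01,  1.95619888e-01, -8.19890925e-05]), 'contact_force': array([ 0.28496173, -0.16735567,  0.22311773]), 'moment': array([ 0.03546617, -0.08040875,  0.02262693]), 'width': 0.08608469947250905}
scene {'mtx': array([[451.1256405 ,   0.        , 316.17431286],
       [  0.        , 451.1256405 , 206.84410842],
       [  0.        ,   0.        ,   1.        ]]), 'distortion': array([-0.11628049,  0.        ,  0.        ,  0.        ,  0.        ]), 'world_to_cam': array([[-0.32462436,  0.94579806,  0.00922226,  0.16998945],
       [ 0.67138422,  0.23728384, -0.70209658, -0.30915776],
       [-0.6
[... 629 characters left out ...]
20e+00],
       [ 0.00000000e+00,  0.00000000e+00,  0.00000000e+00,
         1.00000000e+00]])}
{'mtx': array([[332.85024892,   0.        , 318.24481195],
       [  0.        , 332.85024892, 199.49547836],
       [  0.        ,   0.        ,   1.        ]]), 'distortion': array([-0.02132173,  0.        ,  0.        ,  0.        ,  0.        ]), 'hand_eye': array([[-7.24867842e-04, -9.46300209e-01, -3.23288398e-01,
         8.29012137e-02],
       [ 9.99999114e-01, -3.25028127e-04, -1.29077634e-03,
         4.36359955e-04],
       [ 1.11638410e-03, -3.23289047e-01,  9.46299607e-01,
        -1.42752389e-01],
       [ 0.00000000e+00,  0.00000000e+00,  0.00000000e+00,
         1.00000000e+00]])}
```

View pics/scene0.png

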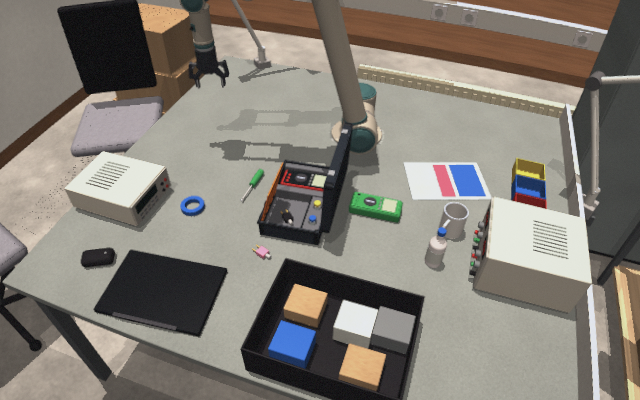

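View pics/top0.png

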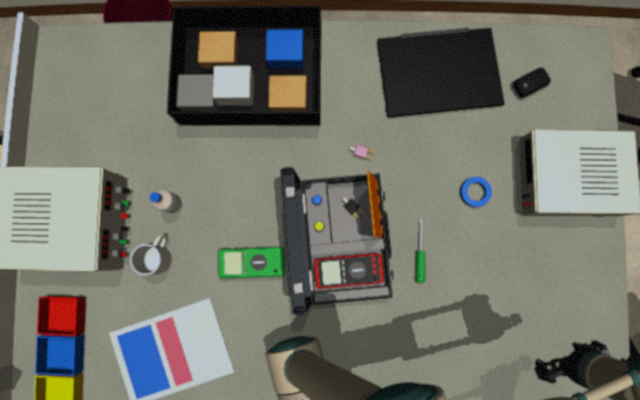

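The open case is in the middle of the top view, with the lid on its left (world +y), the orange flap at about px (375,205) and the meter at (350,270). The screwdriver is at (420,250). I'll zoom in on the case and measure it.

```bash
cat > h.py <<'E'
import numpy as np,cv2
from rig import *
def ray(name,uv):
    c=calibration(name);p=cv2.undistortPoints(np.array([uv],float).reshape(-1,1,2),c["mtx"],c["distortion"]).reshape(-1,2)
    W=c["world_to_cam"];R=W[:3,:3];t=W[:3,3];o=-R.T@t
    d=np.c_[p,np.ones(len(p))]@R
    return o,d
def onz(name,uv,z):
    o,d=ray(name,uv);return o+d*((z-o[2])/d[:,2])[:,None]
def proj(name,P):
    c=calibration(name);W=c["world_to_cam"]
    return cv2.projectPoints(np.array(P,float).reshape(-1,1,3),cv2.Rodrigues(W[:3,:3])[0],W[:3,3],c["mtx"],c["distortion"])[0].reshape(-1,2)
E
python3 - <<'E'
import cv2
a=cv2.imread("pics/top0.png")[155:325,260:440];cv2.imwrite("pics/topz.png",cv2.resize(a,None,fx=3.5,fy=3.5,interpolation=cv2.INTER_CUBIC))
a=cv2.imread("pics/scene0.png")[115:255,240:370];cv2.imwrite("pics/scenez.png",cv2.resize(a,None,fx=4,fy=4,interpolation=cv2.INTER_CUBIC))
E
```

```text
(no output)
```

View pics/topz.png

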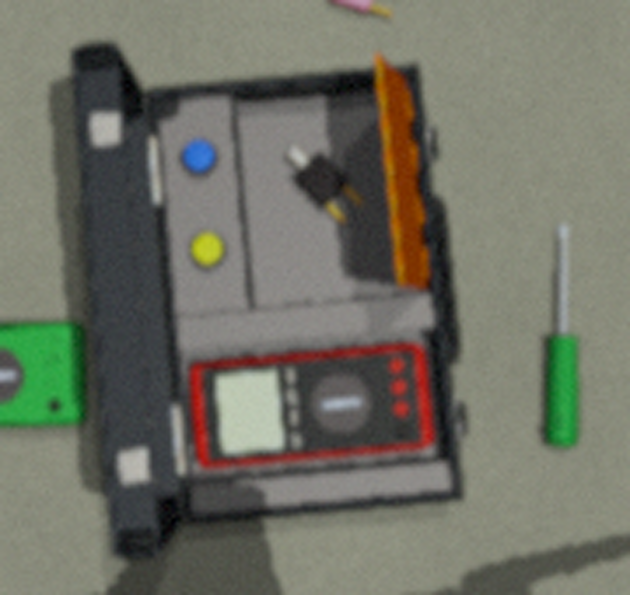

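View pics/scenez.png

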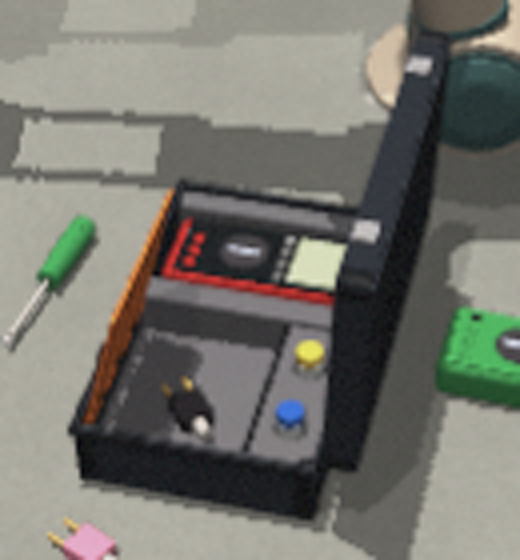

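Run:
```python
from h import *
T=[(379.6,174.0),(391.9,296.7)]; S=[(284.6,160.6),(257.6,222.8),(321,231)]
print(onz("top",T,.065));print(onz("scene",S,.065))
# vials caps top z=.072
print("vials top",onz("top",[(260+199/3.5,155+156/3.5),(260+207/3.5,155+249/3.5)],.072))
print("vials sc",onz("scene",[(240+310/4,115+350/4),(240+291/4,115+409/4)],.072))
# pose least squares
from scipy.optimize import least_squares
loc=np.array([[.16,-.1,.065],[-.16,-.1,.065]]);locS=np.array([[-.16,-.1,.065],[.16,-.1,.065],[.16,.1,.065]])
def tw(p,L):
    c,s=np.cos(p[2]),np.sin(p[2]);L=np.atleast_2d(L);return np.c_[p[0]+c*L[:,0]-s*L[:,1],p[1]+s*L[:,0]+c*L[:,1],L[:,2]]
f=lambda p:np.r_[(proj("top",tw(p,loc))-T).ravel(),(proj("scene",tw(p,locS))-S).ravel()]
r=least_squares(f,[.5,-.1,0.1],loss="soft_l1");print(r.x,r.fun.round(1))
p=r.x
a=cv2.imread("pics/top0.png");b=cv2.imread("pics/scene0.png")
def flap(th): # pts hinge & edge
    return [[.073+dx,-.091+129e-3*k*np.cos(th),.058+129e-3*k*np.sin(th)] for dx,k in((-.08,0),(-.08,1),(.08,1),(.08,0))]
def lid(th,out=.03):
    o=[]
    for dx,l in((-.16,.004),(-.16,.204),(.16,.204),(.16,.004)):
        o.append([dx,.104-l*np.cos(th)+out*np.sin(th),.065+l*np.sin(th)+out*np.cos(th)])
    return o
for im,n,(x,y,w,h),k in((a,"top",(260,155,180,170),3.5),(b,"scene",(240,115,130,140),4)):
    z=cv2.resize(im[y:y+h,x:x+w],None,fx=k,fy=k,interpolation=cv2.INTER_CUBIC)
    def d(L,col): cv2.polylines(z,[((proj(n,tw(p,L))-[x,y]+.5)*k).astype(int)],True,col,1)
    d([[-.16,-.1,.065],[.16,-.1,.065],[.16,.1,.065],[-.16,.1,.065]],(255,255,0))
    for t in(1.2,1.4,1.57): d(flap(t),(0,255,int(255*(t-1.2)/.4)))
    for t in(1.5,1.65,1.8): d(lid(t),(255,0,int(255*(t-1.5)/.3)))
    cv2.imwrite(f"pics/ov_{n}.png",z)
```

```text
[[ 0.65136209 -0.15939478  0.065     ]
 [ 0.33228154 -0.18991625  0.065     ]]
[[ 0.33963011 -0.18741484  0.065     ]
 [ 0.6590169  -0.15326097  0.065     ]
 [ 0.62444748  0.05008636  0.065     ]]
vials top [[ 0.58136066  0.00527154  0.072     ]
 [ 0.51204882 -0.00132456  0.072     ]]
vials sc [[0.5139612  0.00064775 0.072     ]
 [0.58301484 0.00797914 0.072     ]]
[ 0.48137236 -0.07341295  0.10929276] [-1.5  0.   0.1 -0.4 -0.1 -1.2  0.4 -1.8 -2.5  0.6]
```

View pics/ov_top.png

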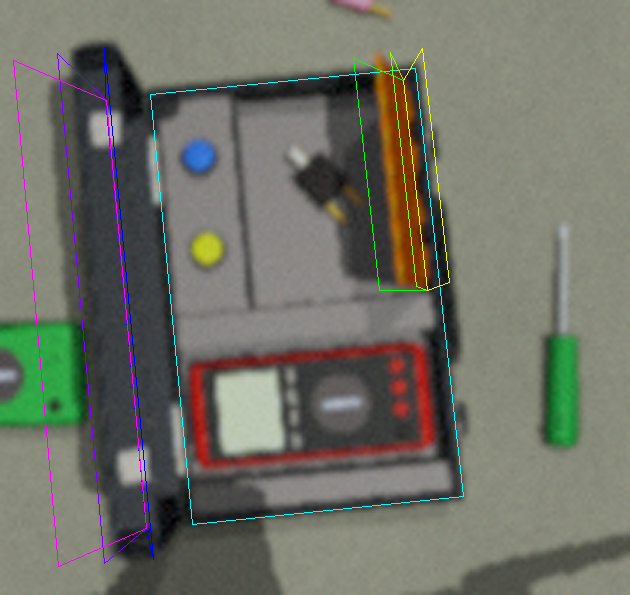

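View pics/ov_scene.png

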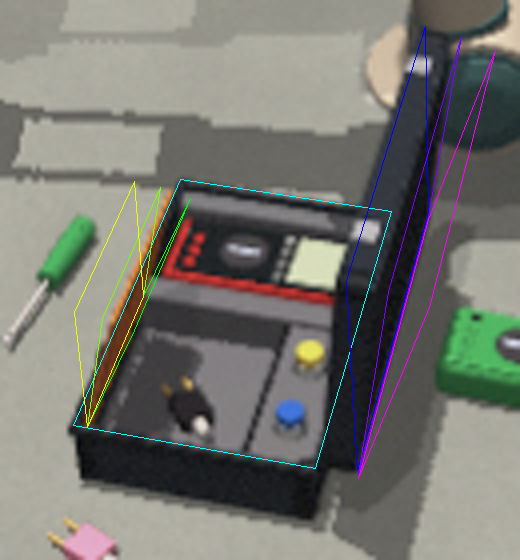

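Measured so far:

| Item | Value |
|---|---|
| Case position | about (0.481, -0.073) |
| Case yaw | about 0.107 rad |
| Flap angle | about 1.32 |
| Lid angle | about 1.5–1.6 |

First I'll align the tool with the case axes (tool x = case x, tool y = case -y), shut the fingers and go to the -y side of the flap.

Emit:
drive_tool(
  targets=[0, 0, 8.2, 0, 0, 0, 0, 0, 0, 8.2, 0, 0, 0, 0, 0, 0, 0, 38, -31, 0, 0, 0, 0, 0, 38, -31, 0, 0, 0, 0, 0, 38, -31, 0, 0, 0, 0, 0, 38, -31, 0, 0, 0, 0, 0, 38, -31, 0, 0, 0, 0, 0, 38, -31, 0, 0, 0, 0, 0, 38, -31, 0, 0, 0, 0, 0, 38, -31, 0, 0, 0, 0, 0, 38, -31, 0, 0, 0, 0, 0, 38, -31, 0, 0],
)

```text
clock: 1.6
position: [0.5659, -0.1807, 0.2309]
ee_rot: [-0.0, 0.999, 0.054, -0.0]
contact_force: [1.0, -0.8, 0.4]
width: 0.0004
```

Run:
```python
from h import *
print(get_state()["position"],get_state()["contact_force"])
w=get_image("wrist");s=get_image("scene")
cv2.imwrite("pics/w1.png",w[:,:,::-1]);cv2.imwrite("pics/s1.png",cv2.resize(s[115:255,220:400,::-1],None,fx=4,fy=4,interpolation=cv2.INTER_CUBIC))
```

```text
[ 0.56590877 -0.18065538  0.23087759] [ 1.04285115 -0.79665473  0.43722905]
```

View pics/w1.png

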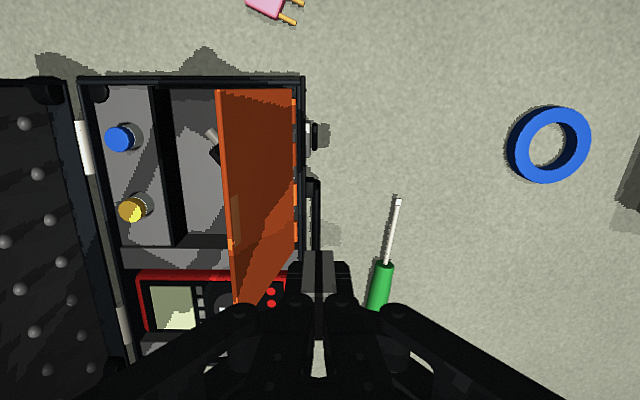

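View pics/s1.png

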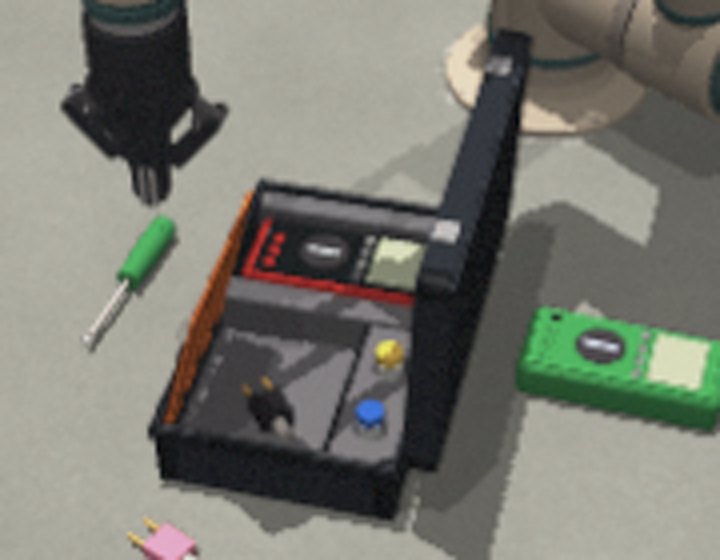

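The wrist view shows the shut fingers at (318,255), just right of the flap. The flap's free edge runs from (218,92) to (236,300), leaning over the case. I'll check the pose model against this view.

```bash
cat >> h.py <<'E'
from scipy.spatial.transform import Rotation as Ro
def tw(p,L):
    c,s=np.cos(p[2]),np.sin(p[2]);L=np.atleast_2d(L);return np.c_[p[0]+c*L[:,0]-s*L[:,1],p[1]+s*L[:,0]+c*L[:,1],L[:,2]]
def pw(P,st):
    c=calibration("wrist");H=c["hand_eye"];q=st["ee_rot"];T=np.eye(4);T[:3,:3]=Ro.from_quat([q[1],q[2],q[3],q[0]]).as_matrix();T[:3,3]=st["position"]
    W=np.linalg.inv(T@H)
    return cv2.projectPoints(np.array(P,float).reshape(-1,1,3),cv2.Rodrigues(W[:3,:3])[0],W[:3,3],c["mtx"],c["distortion"])[0].reshape(-1,2)
def flap(th): return [[.073+dx,-.091+129e-3*k*np.cos(th),.058+129e-3*k*np.sin(th)] for dx,k in((-.08,0),(-.08,1),(.08,1),(.08,0))]
def lid(th,out=.03): return [[dx,.104-l*np.cos(th)+out*np.sin(th),.065+l*np.sin(th)+out*np.cos(th)] for dx,l in((-.16,.004),(-.16,.204),(.16,.204),(.16,.004))]
RIM=[[-.16,-.1,.065],[.16,-.1,.065],[.16,.1,.065],[-.16,.1,.065]]
E
python3 - <<'E'
from h import *
st=get_state();p=[.481,-.0734,.107]
im=cv2.imread("pics/w1.png")
def d(L,col): cv2.polylines(im,[pw(tw(p,L),st).astype(int)],True,col,1)
d(RIM,(255,255,0))
for t,c in((1.2,(0,255,0)),(1.35,(0,255,255)),(1.5,(255,0,255))): d(flap(t),c)
d(lid(1.57,0),(255,0,0))
cv2.imwrite("pics/w1o.png",im);print(proj("scene",st["position"]))
E
```

```text
[[257.88364139 164.29991867]]
```

View pics/w1o.png

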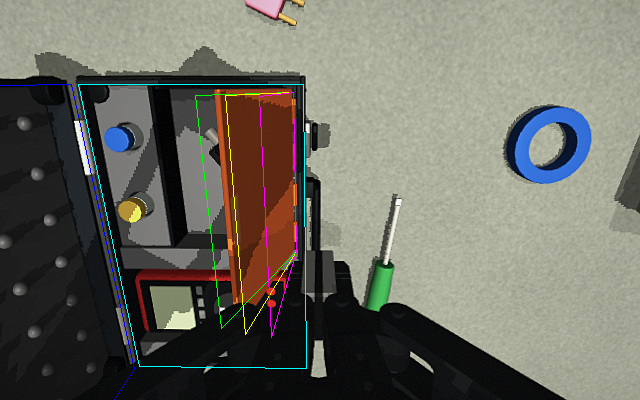

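The outline fits in y; the case is perhaps 5 mm further out in x, which doesn't matter here. The flap is at about 1.3, so I'll lower beside it and start folding along its arc.

Emit:
drive_tool(
  targets=[0, 0, 0, 0, 0, 38, 0, 0, 0, 0, 0, 0, 38, 0, 0, 0, 0, 0, -9.5, 0, 0, 0, 0, 0, 0, -9.5, 0, 0, 0, 0, 0, 0, -9.5, 0, 0, 0, 0, 0, 0, -9.5, 0, 0, 0, 0, 0, 0, -9, 3.5, 0, 0, 0, 0, 0, -9, 3.5, 0, 0, 0, 0, 0, -8.5, 5.5, 0, 0, 0, 0, 0, -8.5, 5.5, 0, 0, 0, 0, 0, -7, 7, 0, 0, 0, 0, 0, -7, 7, 0],
)

```text
clock: 3.2
position: [0.5557, -0.095, 0.1227]
ee_rot: [-0.0, 0.999, 0.054, -0.0]
contact_force: [1.4, -0.2, 0.9]
width: -0.0002
```

Run:
```python
from h import *
print(get_state()["position"],get_state()["contact_force"])
w=get_image("wrist");s=get_image("scene")
cv2.imwrite("pics/w2.png",w[:,:,::-1]);cv2.imwrite("pics/s2.png",cv2.resize(s[115:255,220:400,::-1],None,fx=4,fy=4,interpolation=cv2.INTER_CUBIC))
```

```text
[ 0.55565192 -0.0950397   0.12265046] [ 1.41714102 -0.20261199  0.93051191]
```

View pics/s2.png

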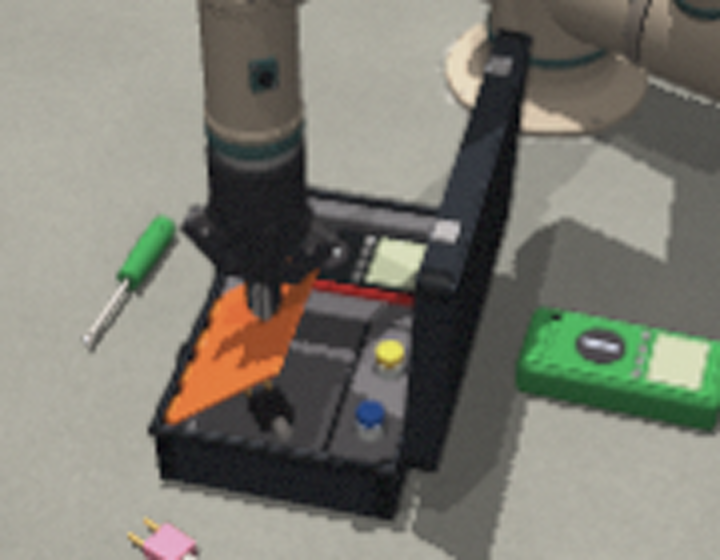

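View pics/w2.png

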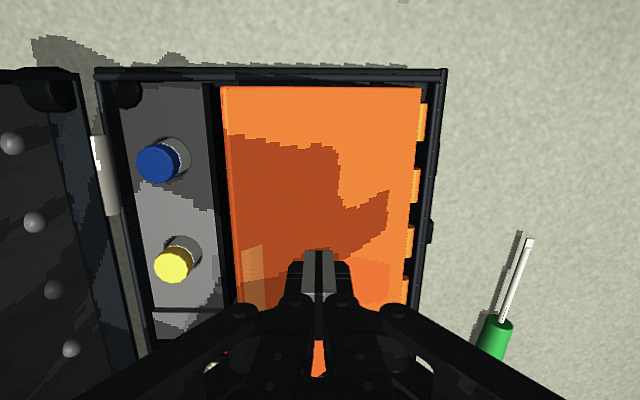

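The flap has folded to about 0.6–0.7 and follows the fingers. I'll continue down to flat.

Emit:
drive_tool(
  targets=[0, 0, 0, 0, -6, 8, 0, 0, 0, 0, 0, -6, 8, 0, 0, 0, 0, 0, -4, 9, 0, 0, 0, 0, 0, -4, 9, 0, 0, 0, 0, 0, -2, 9, 0, 0, 0, 0, 0, -2, 9, 0, 0, 0, 0, 0, 0, 4, 0, 0, 0, 0, 0, 0, 4, 0, 0, 0, 0, 0, 0, 2, 0, 0, 0, 0, 0, 0, 1, 0, 0, 0, 0, 0, 0, 0, 0],
)

```text
clock: 4.68
position: [0.5534, -0.0718, 0.0604]
ee_rot: [0.0, 0.999, 0.054, 0.0]
contact_force: [0.4, 0.4, 0.4]
width: 0.0003
```

Run:
```python
from h import *
print(get_state()["position"],get_state()["contact_force"])
w=get_image("wrist");s=get_image("scene")
cv2.imwrite("pics/w3.png",w[:,:,::-1]);cv2.imwrite("pics/s3.png",cv2.resize(s[115:255,220:400,::-1],None,fx=4,fy=4,interpolation=cv2.INTER_CUBIC))
```

```text
[ 0.55336503 -0.07179484  0.06038808] [0.38917676 0.40890179 0.38713392]
```

View pics/s3.png

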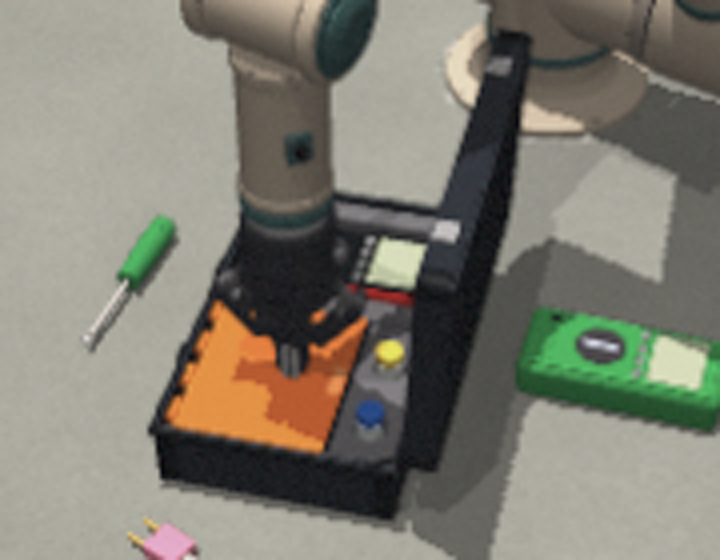

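View pics/w3.png

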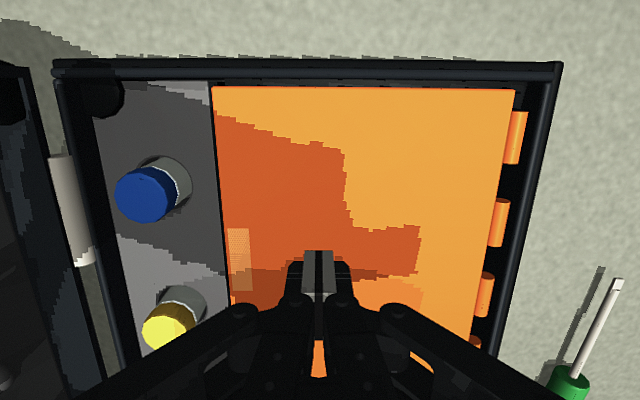

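The flap looks nearly flat (tip at z=0.0604, little force). I'll press gently until the stop shows as a force.

Emit:
drive_tool(
  targets=[0, 0, 0, 0, 0, 1, 0, 0, 0, 0, 0, 0, 1, 0, 0, 0, 0, 0, 0, 0, 0],
)

```text
clock: 5.15
position: [0.5535, -0.0718, 0.0599]
ee_rot: [0.0, 0.999, 0.054, 0.001]
contact_force: [-2.2, -0.1, 10.0]
width: -0.0001
```

The flap bottoms out at z=0.0599 with 10 N, so it is flat on its stop. Next I'll lift high and carry the tool over to the outer side of the lid.

Emit:
drive_tool(
  targets=[0, 0, 0, 0, 0, -30, 0, 0, 0, 0, 0, 0, -50, 0, 0, 0, 0, 0, 0, -50, 0, 0, 0, 0, 0, 0, -50, 0, 0, 0, 0, 0, 0, -50, 0, 0, 0, 0, 0, 0, -50, 0, 0, 0, 0, -14, -40, 0, 0, 0, 0, 0, -14, -40, 0, 0, 0, 0, 0, -14, -40, 0, 0, 0, 0, 0, -14, -40, 0, 0, 0, 0, 0, -14, -45, 0, 0, 0, 0, 0, 0, 0, 0, 0],
)

```text
clock: 6.65
position: [0.4601, 0.1269, 0.3386]
ee_rot: [-0.0, 0.998, 0.056, 0.0]
contact_force: [-0.4, -0.8, 0.4]
width: 0.0003
```

Run:
```python
from h import *
st=get_state();print(st["position"],st["contact_force"],st["qpos"].round(2))
w=get_image("wrist");s=get_image("top")
w=w[:,:,::-1].copy()
p=[.484,-.0734,.105]
z=w.copy()
for t,c in((1.5,(0,255,0)),(1.6,(0,255,255)),(1.7,(255,0,255))): cv2.polylines(z,[pw(tw(p,lid(t)),st).astype(int)],True,c,1)
cv2.polylines(z,[pw(tw(p,RIM),st).astype(int)],True,(255,255,0),1)
cv2.imwrite("pics/w4.png",z);cv2.imwrite("pics/t4.png",cv2.resize(s[150:350,230:440,::-1],None,fx=3,fy=3,interpolation=cv2.INTER_CUBIC))
```

```text
[0.46008776 0.1269435  0.33861924] [-0.42611627 -0.84798774  0.40535892] [0.12 0.08 1.49 0.   1.57 1.58]
```

View pics/w4.png

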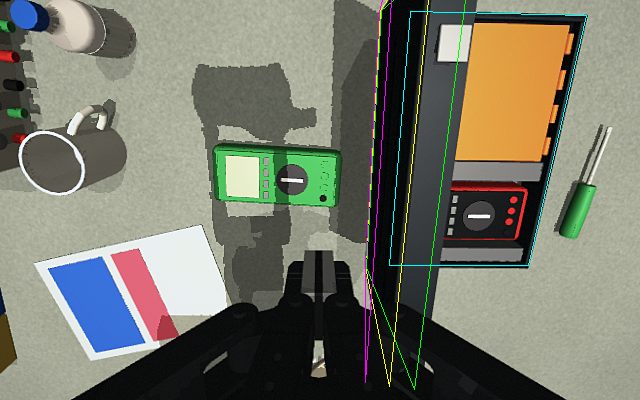

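View pics/t4.png

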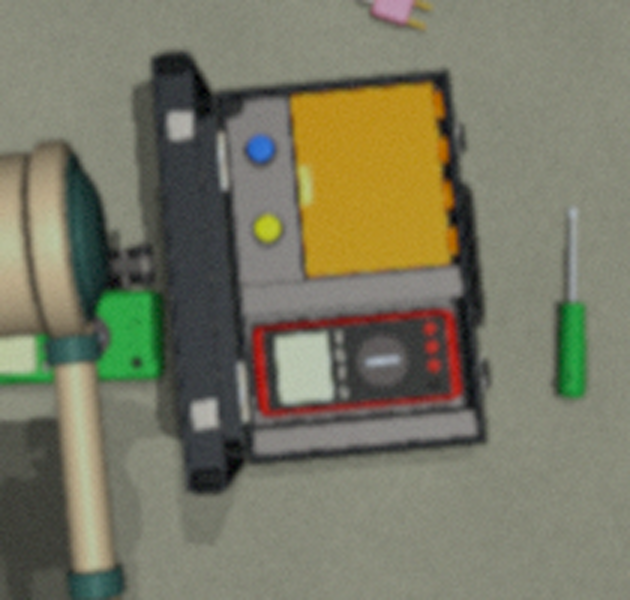

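The tool is clear of the lid on its outer side; the lid's free edge is at about x 400–425 in the wrist view, so the lid is at about 1.55. The flap lies flat in both views. Now I'll descend to z≈0.245 and push the lid over.

Emit:
drive_tool(
  targets=[0, 0, 0, 0, 0, 47, 0, 0, 0, 0, 0, 0, 47, 0, 0, 0, 0, 0, 15, 0, 0, 0, 0, 0, 0, 15, 0, 0, 0, 0, 0, 0, 13, 0, 0, 0, 0, 0, 0, 13, 0, 0, 0, 0, 0, 0, 13, -1, 0, 0, 0, 0, 0, 14, -1, 0, 0, 0, 0, 0, 12, 1, 0, 0, 0, 0, 0, 12, 1, 0, 0, 0, 0, 0, 12, 2, 0, 0, 0, 0, 0, 0, 0, 0],
)

```text
clock: 8.25
position: [0.4737, 0.0049, 0.2415]
ee_rot: [0.001, 0.999, 0.053, -0.001]
contact_force: [-0.7, 0.2, -0.1]
width: 0.0001
```

Run:
```python
from h import *
st=get_state();print(st["position"],st["contact_force"])
w=get_image("wrist");s=get_image("scene")
cv2.imwrite("pics/w5.png",w[:,:,::-1]);cv2.imwrite("pics/s5.png",cv2.resize(s[115:255,220:400,::-1],None,fx=4,fy=4,interpolation=cv2.INTER_CUBIC))
```

```text
[0.47371576 0.00489122 0.24153723] [-0.66347373  0.16696775 -0.13919509]
```

View pics/w5.png

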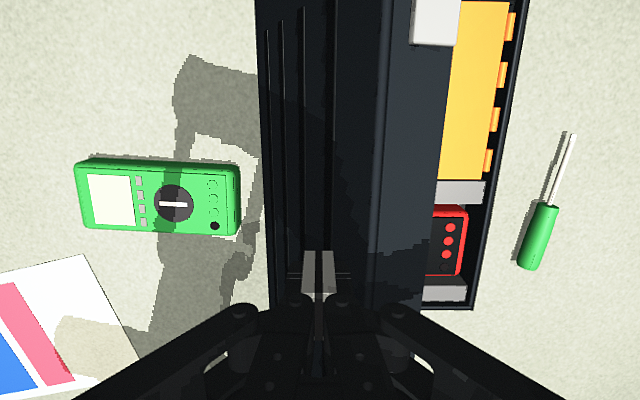

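View pics/s5.png

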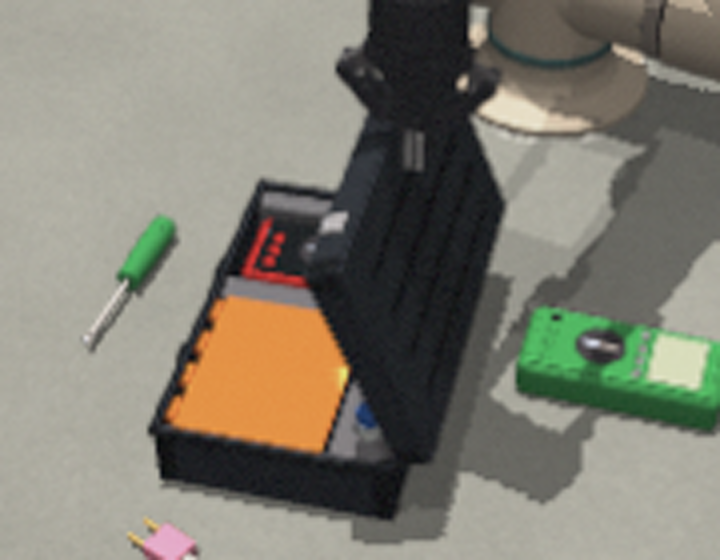

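The lid follows, now at about 1.15, and the case hasn't moved. I'll continue along the arc to about 0.15.

Emit:
drive_tool(
  targets=[0, 0, 0, 0, 16, 4, 0, 0, 0, 0, 0, 16, 5, 0, 0, 0, 0, 0, 16, 8, 0, 0, 0, 0, 0, 16, 10, 0, 0, 0, 0, 0, 14, 11, 0, 0, 0, 0, 0, 14, 12, 0, 0, 0, 0, 0, 11, 14, 0, 0, 0, 0, 0, 11, 14, 0, 0, 0, 0, 0, 8, 12, 0, 0, 0, 0, 0, 5, 10, 0, 0, 0, 0, 0, 3, 10, 0, 0, 0, 0, 0, 0, 0, 0],
)

```text
clock: 9.85
position: [0.4875, -0.1226, 0.1313]
ee_rot: [-0.001, 0.999, 0.054, -0.001]
contact_force: [-0.1, -0.3, -1.2]
width: 0.0
```

Run:
```python
from h import *
st=get_state();print(st["position"],st["contact_force"])
s=get_image("scene")
cv2.imwrite("pics/s6.png",cv2.resize(s[115:255,220:400,::-1],None,fx=4,fy=4,interpolation=cv2.INTER_CUBIC))
```

```text
[ 0.48753105 -0.12260009  0.13128131] [-0.06144314 -0.33329346 -1.18835095]
```

View pics/s6.png

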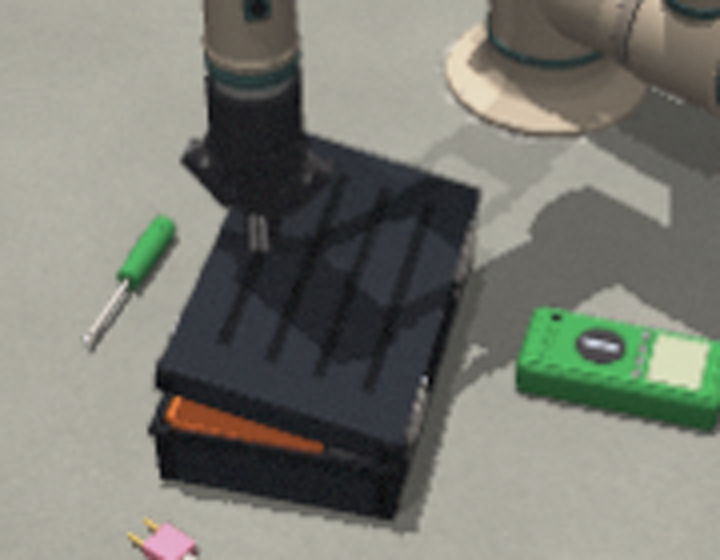

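The lid is at about 0.2. I'll lower it slowly for the rest of the way.

Emit:
drive_tool(
  targets=[0, 0, 0, 0, 2, 5, 0, 0, 0, 0, 0, 2, 5, 0, 0, 0, 0, 0, 1, 5, 0, 0, 0, 0, 0, 1, 4, 0, 0, 0, 0, 0, 1, 4, 0, 0, 0, 0, 0, 1, 4, 0, 0, 0, 0, 0, 0, 3, 0, 0, 0, 0, 0, 0, 2, 0, 0, 0, 0, 0, 0, 2, 0, 0, 0, 0, 0, 0, 1, 0, 0, 0, 0, 0, 0, 0, 0],
)

```text
clock: 11.28
position: [0.4891, -0.1307, 0.0972]
ee_rot: [-0.0, 0.999, 0.054, -0.0]
contact_force: [-0.9, -0.3, 0.2]
width: 0.0004
```

Emit:
drive_tool(
  targets=[0, 0, 0, 0, 0, 1, 0, 0, 0, 0, 0, 0, 1, 0, 0, 0, 0, 0, 0, 0.5, 0, 0, 0, 0, 0, 0, 0, 0],
)

```text
clock: 11.78
position: [0.4892, -0.1309, 0.095]
ee_rot: [0.0, 0.999, 0.054, 0.0]
contact_force: [-1.7, -1.4, 3.7]
width: 0.0001
```

Emit:
drive_tool(
  targets=[0, 0, 0, 0, 0, 0.5, 0, 0, 0, 0, 0, 0, 0.5, 0, 0, 0, 0, 0, 0, 0, 0],
)

```text
clock: 12.15
position: [0.4892, -0.1309, 0.095]
ee_rot: [0.0, 0.999, 0.054, 0.0]
contact_force: [-3.1, 0.6, 9.7]
width: 0.0001
```

Emit:
drive_tool(
  targets=[0, 0, 0, 0, 0, 0.5, 0, 0, 0, 0, 0, 0, 0.5, 0, 0, 0, 0, 0, 0, 0, 0],
)

```text
clock: 12.52
position: [0.4893, -0.131, 0.0949]
ee_rot: [0.0, 0.999, 0.054, 0.0]
contact_force: [-4.3, 0.7, 16.9]
width: 0.0
```

Emit:
drive_tool(
  targets=[0, 0, 0, 0, 0, -3, 0, 0, 0, 0, 0, 0, -15, 0, 0, 0, 0, 0, 0, -50, 0, 0, 0, 0, 0, 0, -50, 0, 0, 0, 0, 0, 40, -40, 0, 0, 0, 0, 0, 50, -20, 0, 0, 0, 0, 0, 50, -20, 0, 0, 0, 0, 0, 50, 0, 0, 0, 0, 0, 0, 50, 0, 0, 0, 0, 0, 0, 0, 0, 0],
)

```text
clock: 13.78
position: [0.5149, -0.3731, 0.2899]
ee_rot: [0.0, 0.999, 0.052, -0.0]
contact_force: [0.1, -0.2, 0.9]
width: -0.0002
```

Run:
```python
from h import *
st=get_state();print(st["position"],st["contact_force"])
p=[.484,-.0734,.105]
for n,(x,y,w,h) in(("scene",(220,115,180,140)),("top",(240,150,180,160))):
    im=get_image(n)[:,:,::-1].copy();cv2.imwrite(f"pics/{n}7raw.png",im)
    z=cv2.resize(im[y:y+h,x:x+w],None,fx=3.5,fy=3.5,interpolation=cv2.INTER_CUBIC)
    for t,c in((0,(0,255,255)),): cv2.polylines(z,[((proj(n,tw(p,lid(t)))-[x,y]+.5)*3.5).astype(int)],True,c,1)
    cv2.imwrite(f"pics/{n}7.png",z)
```

```text
[ 0.51487897 -0.37306254  0.2899411 ] [ 0.06024597 -0.24980563  0.85776735]
```

View pics/scene7.png

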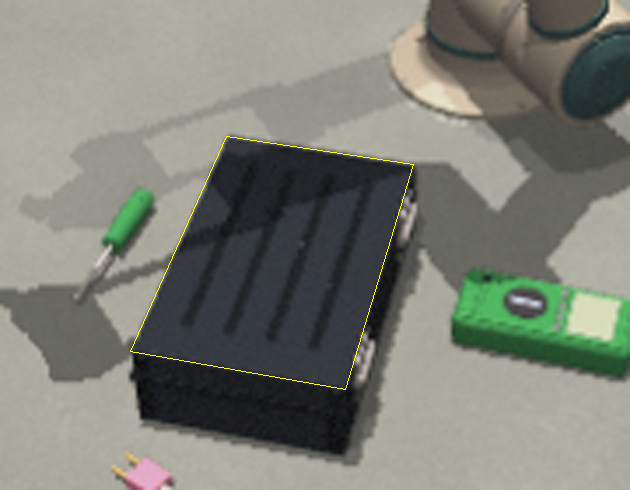

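View pics/top7.png

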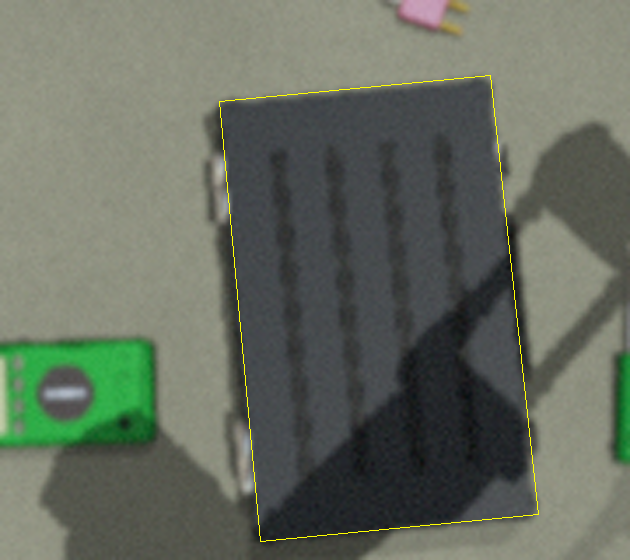

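In both views the lid's outer face matches the drawn angle-0 outline, and there is no gap at the seam. The case and everything around it are where they were. The arm is clear, so I'm handing in.

```bash
python3 -c "
from rig import *
sign_off();print(get_state()['clock'])"
```

```text
the job is handed in; nothing more can be done
the job is handed in; nothing more can be done
```

The case is packed up: I folded the orange flap flat first, then pushed the lid over and lowered it shut at about 40 mm/s or less. The job was handed in at about 14 s, with the arm clear of everything.

- **Flap:** it reached its stop with the fingertips at z = 0.060 m under 10 N. It still lay flat in the pictures taken before and during the lid closing.
- **Lid:** it was pressed shut at z = 0.095 m, up to 17 N. Afterwards its outer face matched the drawn shut outline in both the scene and top views, with no visible gap.
- **Surroundings:** the case, green meter, pink adapter and screwdriver showed no visible movement. I did not check the contents after the lid closed, and the mug, cleaner and tape were out of the final cropped views.
- **Disagreement:** the two fixed cameras first placed the case about 7 mm apart in x. I used a value in between, and it fitted the later views.

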